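# Kit up the fittings of the large lamp

### The arm

A 6-joint arm with a two-finger parallel gripper is mounted at the origin on the work surface. World frame = base frame: x ahead of the robot, y to its left, z up, the work surface at z = 0. Lengths are in m, angles in rad, forces in N, time in s.
With the tool pointing down it reaches from about 0.375 to 0.975 m from the base axis. Payload 3.8 kg.
Tool frame: the origin (TCP) lies on the centre line of the jaws, within the pads' length; the fingertips stand 14 mm ahead of it and the grasp point (between the pads) lies 5 mm behind it; z points along the fingers, y is the line along which they close (so a half turn about z gives the same grasp; the last joint's range is limited). The gripper opens to 85 mm and grips with 20 to 120 N. Pads are 22 mm wide; open, the fingers measure 114 mm over their backs; the gripper's body (76 mm by 85 mm) begins 54 mm behind the grasp point. The pads swing forward as they close: fully open they stand 13 mm farther back than shut.
Start: joints at [1.15, 0.264, 1.604, -0, 1.274, -0.037], TCP at [0.253, 0.626, 0.245] pointing down, gripper open.
Joint ranges: [-2.63, 2.63], [-0.94, 2.18], [0.31, 2.57], [-1.31, 4.45], [0, 2.66], [-2.55, 2.55]. Speed limits (rad/s): [2.57, 2.57, 3.14, 3.14, 3.14, 3.14].

### API

Orientations are given as a rotation vector (axis times angle).
In Python, from workcell import bot, eyes, spot_in gives the robot as it stands.
- The arm moves only by the tool carry_out, never from a script. Its argument "series" is text: rows parted by semicolons, each of 4 numbers parted by spaces: the shift along the world's x, y, z in m, then the turn about the world's z in degrees. In form: tx ty tz roll; .... A call has 1 to 20 rows; each row shifts and turns the commanded pose from where the row before left it; what a row does not reach is not made up. A row lasts 1/8 s, in which the tool goes at most 62.5 mm and 10.7 degrees, less where a joint would pass 70% of its speed; a pose out of reach is approached as far as the arm can. A call is refused whole if a number of a shift passes 0.0625 or a number of a turn 10.7, either way. A call with a gripper value outside its range is refused whole. "jaw" is the gripper command: -1 is shut, 1 is fully open, values between are in proportion, set as the call begins (left out, the last holds). The fingers move at their own pace and stop on an object; "grip_force" is the grip in N (left out, the last holds). Time passes only in rows, so rows that do not move let the fingers close. It gives the time, the measured TCP pose, the force, the opening and the grip force at its end, in the units of the state.
- bot.read_state(): the state, without advancing time (a new reading comes with each control period).
- eyes.read_camera(name): name is "scene" or "top"; returns (picture, depth): 420x560x3 uint8, blue, green, red; 420x560 float32, m along the optical axis (not along the pixel's ray), 0 where there is no reading.
- eyes.get_calibration(name): a dict with "K" (3x3 intrinsics, pixels), "distortion" ([k1, k2, p1, p2, k3] as OpenCV has them; the pictures are not rectified), "position" and "rotation" of the camera in the world. Camera axes: x right, y down, z forward; pixel columns grow to the right and rows downward; lengths in m; the calibration is good to about 2 mm. A picture is of the moment at which its call begins. get_calibration takes no time and is no camera call.
- bot.finish_job(): hands the job in; it is judged then, once.
Trained networks look in the newest picture that a camera, given by its name, has taken for a name from the list of things; names that differ only in an ending like _2 or _b are one class to them, and where a whole thing is asked for, a point or a joint stands for the part that bears it (a point fixed in the world has none). Each returns a list of dicts, best first, with "score" (0 to 1); they miss things now and then, are a little off and sometimes report something else, mostly with a low value. They report only what shows in the picture. A call takes as long as a camera call. They do not tell look-alikes from the thing itself.
- spot_in(camera, target): "rect" ([centre column, centre row, width, height] in pixels, round what is visible of it).
The state is a dict: "time": time; "q": joint angles; "joint_vel": joint speeds; "joint_torque": joint torques, N m; "tool_pos": TCP position; "tcp_rot": TCP orientation; "wrist_force": force on the tool from outside, world axes, zero at the start; "torque": the same for the moment, N m; "width": opening from 0.0 (shut) to 1.0 (fully open); "grip_force": force on a finger pad.
Only numpy, scipy, OpenCV 4.12 (cv2) and the standard library are available. Lean on these libraries where they do the work, as an engineer would, in place of code of your own. Each camera call takes 0.05 s, during which the arm holds its last target. There are 200 camera calls.

### The job

Kit up the fittings for the large lamp in the wooden tray: lay the threaded tube in the long slot, and stand the large cap in the widest round well, the lampholder (mouth up) in the middle-sized well and the tall finial in the smallest round well, each upright and down on the floor of its well. The small cap and the short finial belong to another lamp: leave them standing where they are.

Things in the scene. Friction and masses are not known exactly. Their poses are not given: they have to be found in the camera images.
- large_cap: The larger of two brass vase caps (stepped domes with a ring of small vent holes), standing on its rim: skirt 66 mm across and 10 mm high, dome up to 21 mm, then a cylindrical neck 28 mm across from 21 to 40 mm height, by which it is picked up. About 0.1 kg. Origin: centre of its underside; z up along its axis.
- tall_finial: The taller of two turned brass finials, standing on its foot, 72 mm tall: foot disc 30 mm across and 6 mm high, thin stem (14 mm across, 14 to 18 mm up), bulb 30 to 32 mm across between 25 and 44 mm height, then tapering to a tip. About 0.13 kg. Origin: centre of its underside; z up along its axis.
- lampholder: Brass lampholder (bulb socket) standing mouth up, 56 mm tall: foot 36 to 38 mm across, from 14 mm up a smooth shell 44 mm across (a fine bead round it at 35 mm); the mouth shows a white ring with a dark middle. About 0.09 kg. Origin: centre of its underside; z up along its axis.
- threaded_tube: Threaded brass tube 13 mm across and 78 mm long, lying flat, with a hexagonal lock nut (18 mm across flats, 7 mm thick) centred 30 mm either side of its middle; the nuts keep it from rolling and hold its axis 9 mm over what it lies on. Grip the bare middle (53 mm between the nuts). About 0.07 kg. Origin: middle of the tube's axis; x along the tube, any yaw.
- small_cap: Look-alike, stays where it is: the smaller brass vase cap, 45 mm across, 27 mm tall, neck 20 mm across. Origin: centre of its underside; z up.
- short_finial: Look-alike, stays where it is: the shorter brass finial, 38 mm tall, foot 25 mm across, bulb 21 mm across. Origin: centre of its underside; z up.
- nest_wide: Fixed wooden block 106 x 106 x 24 mm, one of four in the dark kit tray (232 mm square, rim 34 mm high), in any quarter of it. Origin: centre of its underside, 6 mm over the bench; z up. Has the widest round well, 84 mm across and 8 mm deep, at its centre (well floor 16 mm above its origin): the place of the large cap.
- nest_medium: Fixed wooden block 106 x 106 x 24 mm, one of four in the dark kit tray (232 mm square, rim 34 mm high), in any quarter of it. Origin: centre of its underside, 6 mm over the bench; z up. Has the middle-sized round well, 66 mm across and 16 mm deep, at its centre (well floor 8 mm above its origin): the place of the lampholder.
- nest_small: Fixed wooden block 106 x 106 x 24 mm, one of four in the dark kit tray (232 mm square, rim 34 mm high), in any quarter of it. Origin: centre of its underside, 6 mm over the bench; z up. Has the smallest round well, 48 mm across and 14 mm deep, at its centre (well floor 10 mm above its origin): the place of the tall finial.
- nest_slot: Fixed wooden block 106 x 106 x 24 mm, one of four in the dark kit tray (232 mm square, rim 34 mm high), in any quarter of it. Origin: centre of its underside, 6 mm over the bench; z up. Slot for the threaded tube along its x, 94 long, 38 wide, 12 mm deep (floor 12 mm above its origin), crossed at its middle by a finger notch equally deep, 46 mm wide, right across the block along y.
There are look-alikes about, which are no part of the job. What is shaped like the short_finial but turquoise is not meant.

How it is judged:
By the outcome, as a careful person would: the job done as asked, in the order asked, and still so for the second after the job is handed in, with the robot touching nothing.
It also fails if it takes over 112 s, if anything falls off the work surface, if the arm or the gripper's body presses on something with over 40 N, if the wrist force passes 120 N, or if a joint passes its speed limit or range.

## Working session

There is one attempt and no reset: what is moved stays moved. The work goes in short steps, Python scripts to look and compute and a tool call to move; the robot and the scene stay as the last step left them, time stands still between calls to the robot, and variables do not carry over. Pictures are saved under pics/ and viewed, at most 16 in all, crops included, and the job is handed in when it is done.

Besides the shell and the picture viewer there is one more tool, called after "Emit:" as name(argument=value, ...), one argument or row to a line, values as JSON. carry_out: Moves the arm, as the interface text tells. Its arguments: {"type":"object","properties":{"series":{"type":"string"},"jaw":{"type":"number"},"grip_force":{"type":"number"}},"required":["series"]}

```bash
mkdir -p pics; ls; cat > h.py <<'E'
import numpy as np, cv2
from workcell import bot, eyes, spot_in
def cal(n):
    c=eyes.get_calibration(n); return np.array(c["K"]),np.array(c["distortion"]),np.array(c["position"]),np.array(c["rotation"])
def world(n,uv,d):
    K,D,p,R=cal(n); 
    if R.shape!=(3,3): R=cv2.Rodrigues(R)[0]
    uv=np.array(uv,float).reshape(-1,1,2); x=cv2.undistortPoints(uv,K,D)[:,0]
    return (np.c_[x,np.ones(len(x))]*np.array(d).reshape(-1,1))@R.T+p
def cloud(n,dep):
    h,w=dep.shape; v,u=np.mgrid[:h,:w]
    P=world(n,np.stack([u,v],-1).reshape(-1,2),dep.reshape(-1)).reshape(h,w,3)
    P[dep==0]=np.nan; return P
def plane(n,uv,z):
    a=world(n,uv,np.ones(len(np.array(uv).reshape(-1,2)))); p=cal(n)[2]
    return p+(a-p)*((z-p[2])/(a[:,2]-p[2]))[:,None]
E
python3 - <<'E'
from h import *
for n in("top","scene"):
    im,d=eyes.read_camera(n); cv2.imwrite(f"pics/{n}0.png",im); np.savez(f"{n}0.npz",im=im,d=d)
    K,D,p,R=cal(n); print(n,K.round(1).tolist(),D,p,R.tolist())
    for t in "large_cap tall_finial lampholder threaded_tube small_cap short_finial nest_wide nest_medium nest_small nest_slot".split():
        print(t,[(round(r["score"],2),np.round(r["rect"]).astype(int).tolist()) for r in spot_in(n,t)[:4]])
print(bot.read_state())
E
```

```text
pics
top [[536.3, 0.0, 285.8], [0.0, 536.3, 201.8], [0.0, 0.0, 1.0]] [-0.02522187  0.          0.          0.          0.        ] [0.36581748 0.03479425 1.54871471] [-2.1371542500429874, 2.171294011271323, -0.12930806317046287]
large_cap [(0.58, [262, 204, 25, 21]), (0.57, [368, 191, 44, 44])]
tall_finial [(0.47, [179, 210, 14, 10])]
lampholder [(0.82, [161, 249, 17, 11])]
threaded_tube [(0.61, [284, 165, 23, 20])]
small_cap [(0.72, [241, 168, 10, 13])]
short_finial [(0.58, [289, 206, 9, 9]), (0.57, [217, 156, 8, 7]), (0.51, [228, 205, 9, 6]), (0.43, [161, 247, 18, 10])]
nest_wide []
nest_medium [(0.83, [369, 192, 43, 46])]
nest_small [(0.67, [376, 227, 43, 43])]
nest_slot [(0.98, [407, 183, 46, 40])]
scene [[393.1, 0.0, 283.7], [0.0, 393.1, 209.9], [0.0, 0.0, 1.0]] [-0.05350968  0.          0.          0.          0.        ] [1.02937334 0.55970297 0.65822678] [-0.9488043200205724, -2.447747039650673, 1.0942587047112924]
large_cap [(0.57, [304, 233, 32, 26])]
tall_finial [(0.9, [390, 283, 18, 26])]
lampholder [(0.87, [448, 269, 27, 34])]
threaded_tube [(0.57, [251, 242, 11, 29])]
s
[... 319 characters left out ...]
[(0.65, [188, 162, 47, 31])]
{'time': 1.1, 'q': array([ 1.15012717e+00,  2.63910110e-01,  1.60399302e+00, -2.47945323e-06,
        1.27368303e+00, -3.68750789e-02]), 'joint_vel': array([ 0.00269674,  0.00084358,  0.00062872, -0.0002106 ,  0.000993  ,
       -0.00107121]), 'joint_torque': array([ 8.28617594e-04, -5.15074074e+01, -3.67735326e+01,  1.97683789e-04,
        2.79814476e-04,  5.78280932e-06]), 'tool_pos': array([0.2527363 , 0.62590314, 0.24527668]), 'tcp_rot': array([5.99167274e-01, 3.08392270e+00, 9.10436579e-06]), 'wrist_force': array([-0.56510189, -0.32498641, -0.02763579]), 'torque': array([-0.04371834,  0.00734586,  0.04842708]), 'grip_force': 0.0, 'width': 0.9989276382157094}
```

View pics/top0.png

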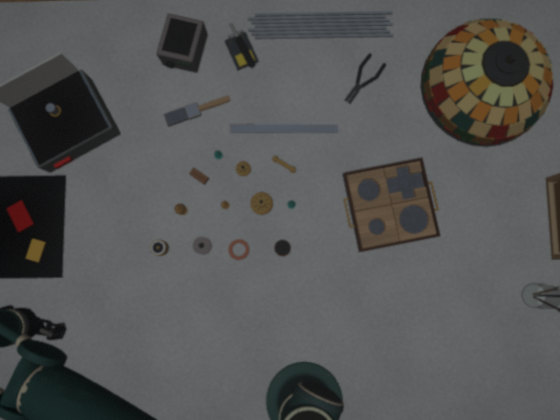

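View pics/scene0.png

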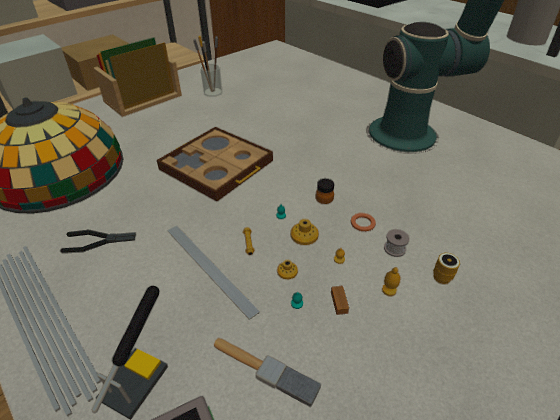

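Top view: lampholder (161,248), tall finial (180,209), large cap (262,203), small cap (243,168), short finial (225,204; turquoise ones at 218,155 and 291,204), tube (284,164). The tray's wells are medium (369,189), slot (406,182), small (377,226) and wide (413,219). The spool at (203,245) and jar (283,247) could be mistaken for the lampholder, and the small cap for the large one. I choose by colour and size.

```bash
python3 - <<'E'
from h import *
t=np.load("top0.npz"); s=np.load("scene0.npz")
a=cv2.resize(t["im"][140:265,145:305],None,fx=4,fy=4,interpolation=cv2.INTER_CUBIC)
cv2.imwrite("pics/crop.png",np.clip(a*1.6,0,255).astype(np.uint8)[:500])
a=cv2.resize(t["im"][150:260,335:445],None,fx=5,fy=5,interpolation=cv2.INTER_CUBIC)
cv2.imwrite("pics/crop2.png",np.clip(a*1.6,0,255).astype(np.uint8))
PT=cloud("top",t["d"]);PS=cloud("scene",s["d"])
def rep(n,P,c,r,zmin,zmax=.2):
    Q=P.reshape(-1,3);m=(np.hypot(*(Q[:,:2]-c).T)<r)&(Q[:,2]>zmin)&(Q[:,2]<zmax);Q=Q[m]
    if len(Q)<3: print(n,len(Q));return
    rect=cv2.minEnclosingCircle(Q[:,:2].astype(np.float32))
    print(n,len(Q),"mid",((Q.min(0)+Q.max(0))/2)[:2].round(4),"size",np.ptp(Q,0)[:2].round(3),"zmax",Q[:,2].max().round(4),"circ",np.round(rect[0],4),round(rect[1],4))
print("bench z", [np.nanmedian(P[(np.abs(P[...,0]-.55)<.2)&(np.abs(P[...,1]-.1)<.3)][:,2]).round(4) for P in(PT,PS)])
for n,uv,r,h in [("lamph",(161,249),.045,.056),("tall",(180,209),.04,.07),("lcap",(262,203),.05,.04),("scap",(243,168),.04,.027),("short",(225,204),.03,.03),("tube",(284,165),.05,.013)]:
    c=plane("top",[uv],h/2)[0,:2]; print(n,c.round(3))
    rep(" top",PT,c,r,.005); rep(" scn",PS,c,r,.005)
for n,uv in [("med",(369,189)),("slot",(406,182)),("small",(377,226)),("wide",(413,219))]:
    print(n,plane("top",[uv],.02)[0].round(4), PT[uv[1],uv[0]].round(4))
E
```

```text
bench z [np.float64(0.0002), np.float64(0.0018)]
lamph [0.428 0.397]
 top 265 mid [0.4249 0.3969] size [0.078 0.087] zmax 0.0643 circ [0.4277 0.3972] 0.044
 scn 605 mid [0.4319 0.4023] size [0.044 0.043] zmax 0.0613 circ [0.4322 0.4032] 0.023
tall [0.541 0.343]
 top 143 mid [0.5422 0.3429] size [0.067 0.075] zmax 0.0759 circ [0.5391 0.3431] 0.0393
 scn 346 mid [0.5535 0.3458] size [0.05  0.029] zmax 0.0733 circ [0.5536 0.3522] 0.025
lcap [0.556 0.11 ]
 top 421 mid [0.5533 0.109 ] size [0.091 0.096] zmax 0.0479 circ [0.5563 0.1092] 0.049
 scn 535 mid [0.5515 0.1103] size [0.079 0.073] zmax 0.0449 circ [0.5535 0.1048] 0.0433
scap [0.66  0.165]
 top 194 mid [0.6603 0.1638] size [0.075 0.073] zmax 0.0344 circ [0.6606 0.1623] 0.0381
 scn 297 mid [0.6603 0.1678] size [0.044 0.043] zmax 0.0314 circ [0.6606 0.1674] 0.0223
short [0.555 0.217]
 top 61 mid [0.5537 0.2193] size [0.053 0.05 ] zmax 0.045 circ [0.5554 0.2191] 0.0283
 scn 123 mid [0.5565 0.2206] size [0.02  0.024] zmax 0.0398 circ [0.5544 0.2204] 0.0123
tube [0.668 0.045]
 top 178 mid [0.6642 0.0436] size [0.087 0.09 ] zmax 0.0228 circ [0.6677 0.0451] 0.0492
 scn 187 mid [0.671  0.0439] size [0.05  0.079] zmax 0.0216 circ [0.6788 0.0439] 0.0406
med [ 0.5914 -0.1987  0.02  ] [ 0.5921 -0.1993  0.0158]
slot [ 0.6101 -0.3062  0.02  ] [ 0.6104 -0.3066  0.0182]
small [ 0.4843 -0.2178  0.02  ] [ 0.4845 -0.2182  0.0179]
wide [ 0.5027 -0.3216  0.02  ] [ 0.5029 -0.3221  0.018 ]
```

View pics/crop.png

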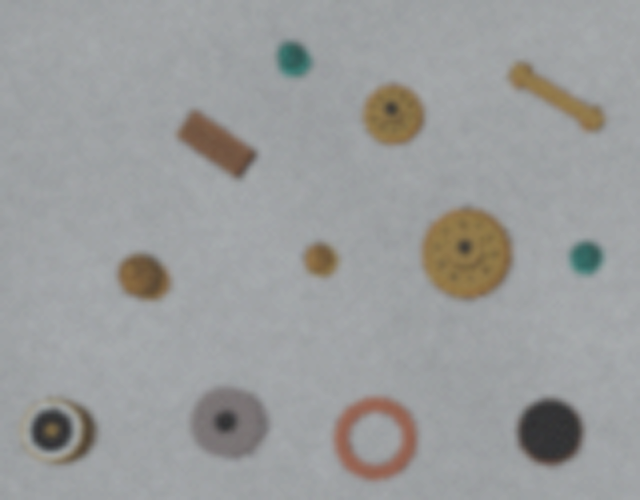

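View pics/crop2.png

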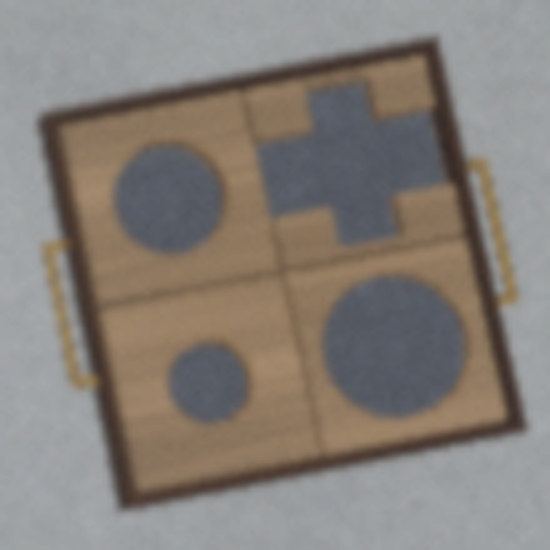

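```bash
cat > fit.py <<'E'
from h import *
from scipy.optimize import minimize
M=dict(lampholder=[(18.5,0),(19,14),(22,14),(22,56)],tall_finial=[(15,0),(15,6),(15.5,25),(16,35),(15,44),(2,72)],
 large_cap=[(33,0),(33,10),(14,21),(14,40)])
def model(n,p):
    if n=="threaded_tube":
        P=[]
        for x,r in[(-39,6.5),(39,6.5),(-33.5,10),(-26.5,10),(26.5,10),(33.5,10)]:
            a=np.arange(0,6.3,.2);P.append(np.c_[a*0+x,r*np.cos(a),np.clip(r*np.sin(a),-9,9)+9])
        P=np.vstack(P)/1e3;c,s=np.cos(p[2]),np.sin(p[2])
        return np.c_[c*P[:,0]-s*P[:,1]+p[0],s*P[:,0]+c*P[:,1]+p[1],P[:,2]]
    a=np.arange(0,6.3,.2)
    return np.vstack([np.c_[r*np.cos(a)/1e3+p[0],r*np.sin(a)/1e3+p[1],a*0+z/1e3] for r,z in M[n]])
def proj(cam,P):
    K,D,p,R=cal(cam); R=R if R.shape==(3,3) else cv2.Rodrigues(R)[0]
    return cv2.projectPoints(P,cv2.Rodrigues(R.T)[0],-R.T@p,K,D)[0][:,0]
def hull(P,S=8,o=(0,0),sh=None):
    m=np.zeros(sh,np.uint8);cv2.fillPoly(m,[cv2.convexHull(np.round((P-o+.5)*S).astype(np.int32))],1);return m
def fit(cam,im,n,p0,zoff=0):
    uv=proj(cam,model(n,p0)+[0,0,zoff]);o=np.floor(uv.min(0))-8;e=np.ceil(uv.max(0))+8;o=o.astype(int);e=e.astype(int)
    S=8;c=cv2.resize(im[o[1]:e[1],o[0]:e[0]],None,fx=S,fy=S,interpolation=cv2.INTER_LINEAR)
    h=cv2.cvtColor(c,cv2.COLOR_BGR2HSV);m=((h[...,0]>8)&(h[...,0]<34)&(h[...,1]>85)).astype(np.uint8)
    k,l,st,ce=cv2.connectedComponentsWithStats(m);i=1+np.argmax(st[1:,4]);y,x=np.nonzero(l==i)
    T=np.zeros(m.shape,np.uint8);cv2.fillPoly(T,[cv2.convexHull(np.c_[x,y].astype(np.int32))],1)
    def f(p):
        H=hull(proj(cam,model(n,p)+[0,0,zoff]),S,o,T.shape);return -(H&T).sum()/(H|T).sum()
    s0=np.zeros((len(p0)+1,len(p0)))+p0
    for j in range(len(p0)): s0[j+1,j]+=(.008 if j<2 else .2)
    r=minimize(f,p0,method="Nelder-Mead",options=dict(initial_simplex=s0,xatol=1e-4,fatol=1e-4));return r.x,-r.fun
E
python3 - <<'E'
from fit import *
t=np.load("top0.npz")["im"]; s=np.load("scene0.npz")["im"]
for n,p in dict(lampholder=[.428,.398],tall_finial=[.541,.343],large_cap=[.555,.109],threaded_tube=[.668,.045,-1.0]).items():
    for c,i in(("top",t),("scene",s)):
        print(n,c,*[np.round(v,4) for v in fit(c,i,n,p)])
cr=lambda L:(np.array(L,float)+.5)/5-.5+[335,150]
Cn=plane("top",cr([(42,115),(437,40),(523,428),(122,507)]),.034);print(Cn.round(4),Cn.mean(0))
e=np.roll(Cn,-1,0)-Cn;print(np.hypot(e[:,0],e[:,1]),np.degrees(np.arctan2(e[:,1],e[:,0])))
print(plane("top",cr([(167,198),(354,163),(209,381),(394,346)]),.022).round(4))
# scene view wells: depth segmentation
P=cloud("scene",np.load("scene0.npz")["d"])
for n,uv in dict(med=(215,173),slot=(189,160),small=(243,155),wide=(217,143)).items(): print(n,P[uv[1],uv[0]].round(4))
E
```

```text
lampholder top [0.4403 0.4224] -1138547344383999.0
lampholder scene [0.4334 0.4319] -298452369817977.25
tall_finial top [0.575 0.357] -0.0
tall_finial scene [0.571 0.319] -0.0
large_cap top [0.607 0.061] -0.0
large_cap scene [0.596  0.1073] -315641902633543.3
threaded_tube top [ 0.6622  0.0509 -0.5007] -1068509272110145.4
threaded_tube scene [ 0.6786  0.0756 -0.656 ] -604513979148272.9
[[ 0.6381 -0.1237  0.034 ]
 [ 0.6782 -0.3523  0.034 ]
 [ 0.4543 -0.3905  0.034 ]
 [ 0.4136 -0.1623  0.034 ]] [ 0.5460311 -0.2572223  0.034    ]
[0.23210086 0.2271544  0.2317397  0.22780041] [ -80.04329004 -170.33648547  100.11681931    9.75541275]
[[ 0.5906 -0.1955  0.022 ]
 [ 0.6093 -0.304   0.022 ]
 [ 0.4847 -0.2158  0.022 ]
 [ 0.503  -0.3223  0.022 ]]
med [ 0.5823 -0.2076  0.0174]
slot [ 0.6019 -0.3086  0.0183]
small [ 0.4714 -0.2253  0.0173]
wide [ 0.4927 -0.3249  0.021 ]fit.py:26: RuntimeWarning: overflow encountered in scalar negative
  H=hull(proj(cam,model(n,p)+[0,0,zoff]),S,o,T.shape);return -(H&T).sum()/(H|T).sum()
```

```bash
sed -i 's/return -(H&T).sum()/return -float((H\&T).sum())/' fit.py
python3 - <<'E'
from fit import *
t=np.load("top0.npz")["im"]; s=np.load("scene0.npz")["im"]
for n,p in dict(lampholder=[.428,.398],tall_finial=[.541,.343],large_cap=[.555,.109],threaded_tube=[.668,.045,-1.0]).items():
    for c,i in(("top",t),("scene",s)):
        print(n,c,*[np.round(v,4) for v in fit(c,i,n,p)])
# tray corners in scene and wells
a=cv2.resize(s[120:205,150:280],None,fx=5,fy=5,interpolation=cv2.INTER_CUBIC)
C=np.array([.546,-.257]);u=np.array([np.cos(.172),np.sin(.172)]);v=np.array([-u[1],u[0]])
for q in [(1,1),(1,-1),(-1,1),(-1,-1)]:
    c=C+.0535*(q[0]*u+q[1]*v);print(q,c.round(4))
    R={(1,1):.033,(1,-1):.02,(-1,1):.024,(-1,-1):.042}[q];th=np.arange(0,6.3,.1)
    x=proj("scene",np.c_[c[0]+R*np.cos(th),c[1]+R*np.sin(th),th*0+.030]);cv2.polylines(a,[np.round((x-[150,120]+.5)*5-.5).astype(np.int32)],1,(0,255,0))
B=np.array([C+.116*(i*u+j*v) for i,j in((1,1),(1,-1),(-1,-1),(-1,1))]);x=proj("scene",np.c_[B,[.034]*4]);cv2.polylines(a,[np.round((x-[150,120]+.5)*5-.5).astype(np.int32)],1,(0,0,255))
cv2.imwrite("pics/tray.png",a)
E
```

```text
lampholder top [0.442 0.386] 0.0203
lampholder scene [0.4294 0.4014] 0.8825
tall_finial top [0.5402 0.3418] 0.6658
tall_finial scene [0.5387 0.3442] 0.9699
large_cap top [0.5582 0.1125] 0.8593
large_cap scene [0.5556 0.1128] 0.9791
threaded_tube top [ 0.6725  0.0461 -2.1548] 0.658
threaded_tube scene [ 0.6696  0.0464 -2.1361] 0.9562
(1, 1) [ 0.5896 -0.1951]
(1, -1) [ 0.6079 -0.3006]
(-1, 1) [ 0.4841 -0.2134]
(-1, -1) [ 0.5024 -0.3189]
```

View pics/tray.png

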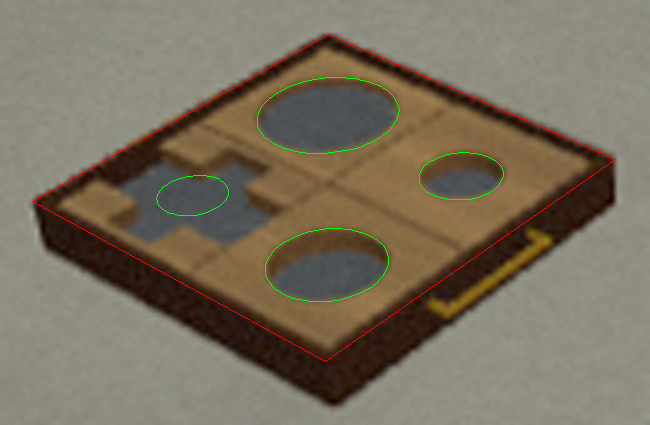

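Emit:
carry_out(
  series="0.0298 -0.0414 0 -7.2;0.0298 -0.0414 0 -7.2;0.0298 -0.0414 0 -7.2;0.0298 -0.0414 0 -7.2;0.0298 -0.0414 0 -7.2;0.0298 -0.0414 0 -7.2;0.0298 -0.0414 0 -7.2;0.0298 -0.0414 0 -7.2;0.0298 -0.0414 0 -7.2;0.0298 -0.0414 0 -7.2;0.0298 -0.0414 0 -7.2;0.0298 -0.0414 0 -7.2;0.0298 -0.0414 0 -7.2;0.0298 -0.0414 0 -7.2;0 0 -0.05 0;0 0 -0.05 0;0 0 -0.05 0;0 0 -0.035 0;0 0 0 0",
  jaw=-0.2,
  grip_force=40,
)

```text
time: 3.48
tool_pos: [0.6665, 0.0461, 0.0562]
tcp_rot: [-2.755, -1.502, 0.012]
wrist_force: [0.9, 0.1, 0.0]
width: 0.402
grip_force: 0.0
```

```bash
cat > look.py <<'E'
from fit import *
import sys
im,d=eyes.read_camera("scene");st=bot.read_state();p=st["tool_pos"];R=cv2.Rodrigues(st["tcp_rot"])[0]
print(p.round(4),"toolY",np.degrees(np.arctan2(R[1,1],R[0,1])).round(2),"t",st["time"])
uv=proj("scene",np.array([p,p+.014*R[:,2]]));u0=uv.mean(0).astype(int)
x0,y0=max(u0[0]-65,0),max(u0[1]-60,0);a=cv2.resize(im[y0:y0+100,x0:x0+130],None,fx=5,fy=5,interpolation=cv2.INTER_CUBIC)
for q,c in zip(uv,((0,0,255),(0,255,0))): cv2.circle(a,tuple(int(v) for v in (q-[x0,y0]+.5)*5),3,c,-1)
cv2.imwrite(sys.argv[1],a)
E
python3 look.py pics/l1.png
```

```text
[0.6688 0.0462 0.059 ] toolY -32.79 t 3.525
```

View pics/l1.png

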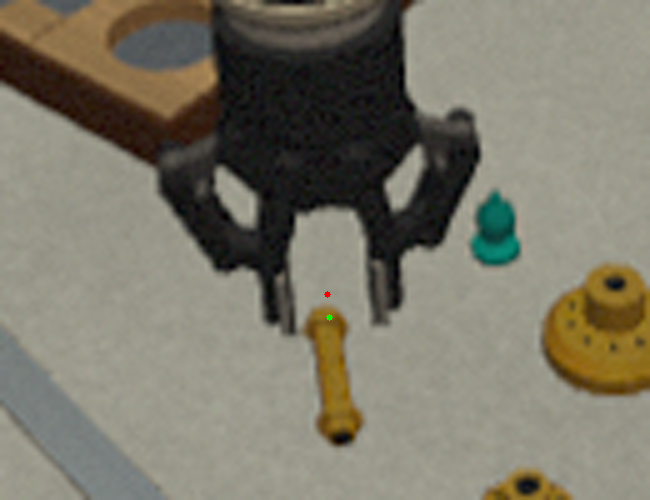

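Emit:
carry_out(
  series="0.001 0 -0.02 0;0 0 -0.012 0;0 0 -0.01 0;0 0 0 0;0 0 0 0",
)

```text
time: 4.15
tool_pos: [0.6712, 0.0463, 0.0186]
tcp_rot: [2.758, 1.504, 0.001]
wrist_force: [-1.2, -0.6, 0.1]
width: 0.404
grip_force: 0.0
```

Emit:
carry_out(
  series="0 0 0 0;0 0 0 0;0 0 0 0;0 0 0 0;0 0 0 0;0 0 0 0",
  jaw=-1,
)

```text
time: 4.9
tool_pos: [0.6715, 0.0463, 0.019]
tcp_rot: [2.758, 1.504, 0.002]
wrist_force: [-1.0, -0.0, 6.1]
width: 0.128
grip_force: 39.3
```

Emit:
carry_out(
  series="0 0 0.01 0;0 0 0.03 0;0 0 0.06 0;0 0 0 0;0 0 0 0",
)

```text
time: 5.52
tool_pos: [0.6707, 0.0463, 0.1184]
tcp_rot: [-2.758, -1.504, -0.0]
wrist_force: [-0.9, -0.2, -1.4]
width: 0.13
grip_force: 39.1
```

```bash
python3 look.py pics/l2.png
```

```text
[0.6697 0.0463 0.117 ] toolY -32.79 t 5.575
```

View pics/l2.png

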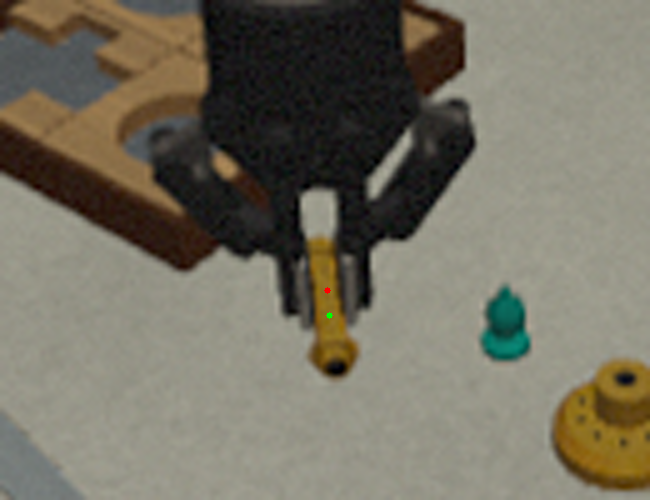

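Emit:
carry_out(
  series="-0.0079 -0.0434 0 -5.9;-0.0079 -0.0434 0 -5.9;-0.0079 -0.0434 0 -5.9;-0.0079 -0.0434 0 -5.9;-0.0079 -0.0434 0 -5.9;-0.0079 -0.0434 0 -5.9;-0.0079 -0.0434 0 -5.9;-0.0079 -0.0434 0 -5.9;0 0 -0.025 0;0 0 -0.02 0;0 0 0 0;0 0 0 0;0 0 0 0",
)

```text
time: 7.2
tool_pos: [0.6087, -0.3007, 0.0744]
tcp_rot: [3.128, 0.275, 0.002]
wrist_force: [-0.7, -0.9, -1.0]
width: 0.129
grip_force: 39.1
```

```bash
python3 look.py pics/l3.png
```

```text
[ 0.6087 -0.3009  0.0746] toolY -79.94 t 7.25
```

View pics/l3.png

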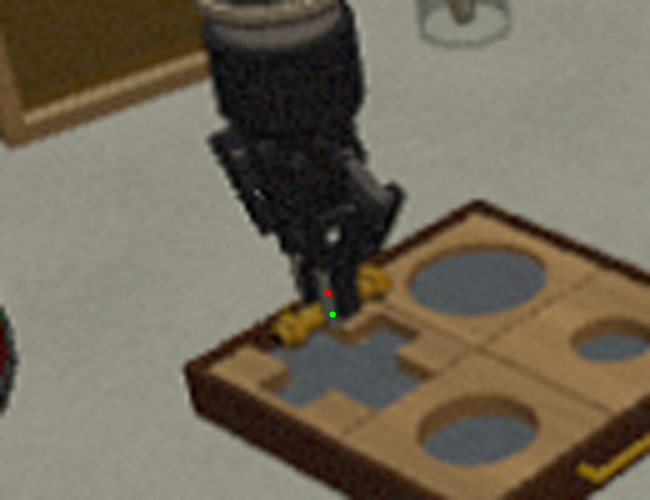

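Emit:
carry_out(
  series="0 0 -0.02 0;0 0 -0.01 0;0 0 -0.005 0;0 0 -0.002 0;0 0 0 0;0 0 0 0",
)

```text
time: 8.0
tool_pos: [0.6071, -0.3008, 0.037]
tcp_rot: [-3.129, -0.274, 0.002]
wrist_force: [-3.5, 2.2, 6.9]
width: 0.129
grip_force: 39.9
```

Emit:
carry_out(
  series="0 0 0 0;0 0 0 0;0 0 0 0;0 0 0.02 0;0 0 0.04 0;0 0 0.06 0;0 0 0 0",
  jaw=-0.4,
)

```text
time: 8.88
tool_pos: [0.6124, -0.3034, 0.1657]
tcp_rot: [3.121, 0.273, 0.02]
wrist_force: [0.4, 0.2, 0.7]
width: 0.296
grip_force: 0.0
```

Emit:
carry_out(
  series="-0.0058 0.046 0 0;-0.0058 0.046 0 0;-0.0058 0.046 0 0;-0.0058 0.046 0 0;-0.0058 0.046 0 0;-0.0058 0.046 0 0;-0.0058 0.046 0 0;-0.0058 0.046 0 0;-0.0058 0.046 0 0;0 0 -0.04 0;0 0 -0.04 0;0 0 0 0;0 0 0 0;0 0 0 0",
  jaw=0.15,
)

```text
time: 10.62
tool_pos: [0.5574, 0.1132, 0.0787]
tcp_rot: [-3.129, -0.273, -0.006]
wrist_force: [0.6, 0.5, 0.2]
width: 0.575
grip_force: 0.0
```

```bash
python3 look.py pics/l4.png; python3 - <<'E'
from fit import *
im,d=eyes.read_camera("scene"); print(fit("scene",im,"threaded_tube",[.608,-.3,.172],.018))
a=cv2.resize(im[120:310,150:350],None,fx=4,fy=4,interpolation=cv2.INTER_CUBIC);cv2.imwrite("pics/c5.png",a[:600])
E
```

```text
[0.5573 0.1131 0.0785] toolY -80.01 t 10.675
(array([ 0.62466677, -0.28638177, -0.54967906]), np.float64(0.16543940795559667))
```

View pics/c5.png

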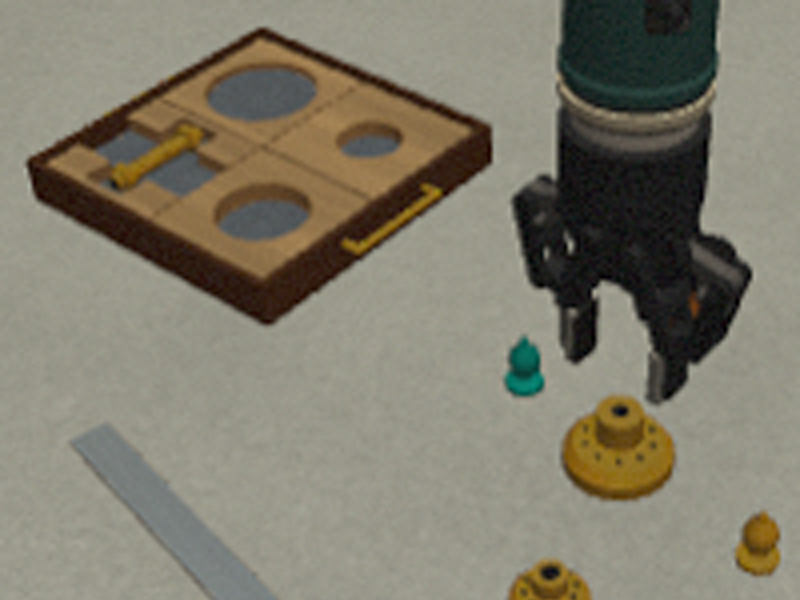

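Emit:
carry_out(
  series="-0.001 0 -0.02 0;0 0 -0.014 0;0 0 -0.006 0;0 0 0 0;0 0 0 0",
)

```text
time: 11.35
tool_pos: [0.5551, 0.1131, 0.0368]
tcp_rot: [-3.13, -0.274, -0.001]
wrist_force: [-0.2, 1.1, -0.1]
width: 0.577
grip_force: 0.0
```

Emit:
carry_out(
  series="0 0 0 0;0 0 0 0;0 0 0 0;0 0 0 0;0 0 0 0",
  jaw=-1,
)

```text
time: 11.98
tool_pos: [0.5553, 0.1132, 0.0371]
tcp_rot: [-3.13, -0.274, -0.002]
wrist_force: [-0.1, -0.5, 5.0]
width: 0.313
grip_force: 39.9
```

Emit:
carry_out(
  series="0 0 0.01 0;0 0 0.03 0;0 0 0.04 0;0 0 0 0;0 0 0 0",
)

```text
time: 12.6
tool_pos: [0.5538, 0.113, 0.1157]
tcp_rot: [3.13, 0.274, -0.002]
wrist_force: [-1.2, 0.3, -1.0]
width: 0.314
grip_force: 39.6
```

```bash
python3 look.py pics/l6.png; python3 - <<'E'
from fit import *
im,d=eyes.read_camera("scene"); print(fit("scene",im,"large_cap",[.557,.113],.08))
E
```

```text
[0.5532 0.1129 0.1149] toolY -79.99 t 12.65
(array([0.55423191, 0.11446059]), np.float64(0.7693185218432077))
```

View pics/l6.png

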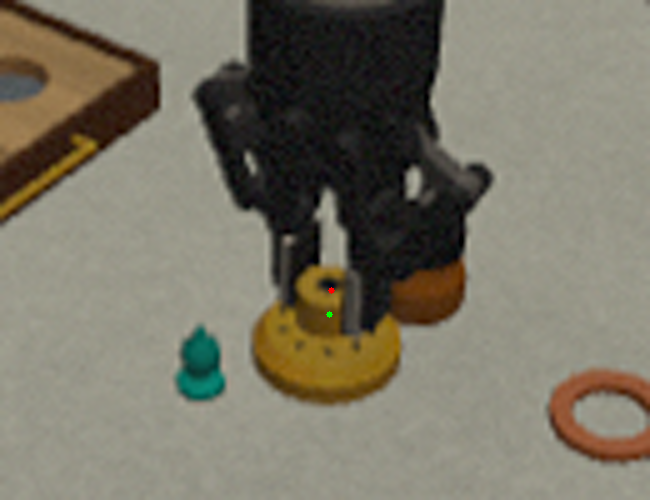

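Emit:
carry_out(
  series="-0.0052 -0.0432 0 0;-0.0052 -0.0432 0 0;-0.0052 -0.0432 0 0;-0.0052 -0.0432 0 0;-0.0052 -0.0432 0 0;-0.0052 -0.0432 0 0;-0.0052 -0.0432 0 0;-0.0052 -0.0432 0 0;-0.0052 -0.0432 0 0;-0.0052 -0.0432 0 0;0 0 0 0;0 0 -0.03 0;0 0 0 0;0 0 0 0",
)

```text
time: 14.45
tool_pos: [0.5023, -0.3179, 0.0859]
tcp_rot: [-3.128, -0.275, 0.002]
wrist_force: [0.2, -0.1, -0.6]
width: 0.308
grip_force: 39.8
```

Emit:
carry_out(
  series="0 0 -0.015 0;0 0 -0.008 0;0 0 -0.003 0;0 0 -0.001 0;0 0 0 0;0 0 0 0",
)

```text
time: 15.2
tool_pos: [0.5028, -0.3192, 0.0596]
tcp_rot: [3.129, 0.274, 0.001]
wrist_force: [0.6, -0.2, -0.8]
width: 0.31
grip_force: 39.8
```

Emit:
carry_out(
  series="0 0 0 0;0 0 0 0;0 0 0 0;0 0 0.02 0;0 0 0.05 0;0 0 0.05 0;0 0 0 0;0 0 0 0",
  jaw=0.0,
)

```text
time: 16.2
tool_pos: [0.5027, -0.319, 0.1805]
tcp_rot: [3.129, 0.274, 0.002]
wrist_force: [-0.4, 0.5, -0.5]
width: 0.501
grip_force: 0.0
```

Emit:
carry_out(
  series="-0.0052 0.0514 0 0;-0.0052 0.0514 0 0;-0.0052 0.0514 0 0;-0.0052 0.0514 0 0;-0.0052 0.0514 0 0;-0.0052 0.0514 0 0;-0.0052 0.0514 0 0;-0.0052 0.0514 0 0;-0.0052 0.0514 0 0;-0.0052 0.0514 0 0;-0.0052 0.0514 0 0;-0.0052 0.0514 0 0;-0.0052 0.0514 0 0;-0.0052 0.0514 0 0;0 0 -0.04 0;0 0 -0.04 0;0 0 0 0;0 0 0 0;0 0 0 0",
  jaw=0.6,
)

```text
time: 18.58
tool_pos: [0.431, 0.4015, 0.1013]
tcp_rot: [-3.128, -0.273, -0.004]
wrist_force: [-0.7, -0.5, 0.3]
width: 0.8
grip_force: 0.0
```

```bash
python3 look.py pics/l7.png; python3 - <<'E'
from fit import *
print(plane("top",[(157.4,247.1)],.056))
s=np.load("scene0.npz")["im"]
a=cv2.resize(s[235:305,415:480],None,fx=8,fy=8,interpolation=cv2.INTER_CUBIC)
x=hull
for p,c in(([.4294,.4014],(0,255,0)),([.4319,.4023],(0,0,255))):
    q=proj("scene",model("lampholder",p));cv2.polylines(a,[cv2.convexHull(np.round((q-[415,235]+.5)*8-.5).astype(np.int32))],1,c)
b=cv2.imread("pics/l7.png");h=np.zeros((max(a.shape[0],500),0,3),np.uint8)
A=np.zeros((560,800,3),np.uint8);A[:400,:520]=b[60:460,65:585];A=np.zeros((600,800,3),np.uint8);A[:560,:400]=a[:560,60:460];A[:500,400:]=b[:,125:525];cv2.imwrite("pics/m7.png",A)
im,d=eyes.read_camera("scene");np.savez("s8.npz",im=im,d=d)
E
```

```text
[0.431  0.4015 0.1014] toolY -80.01 t 18.625
[[0.43234406 0.40079683 0.056     ]]
```

View pics/m7.png

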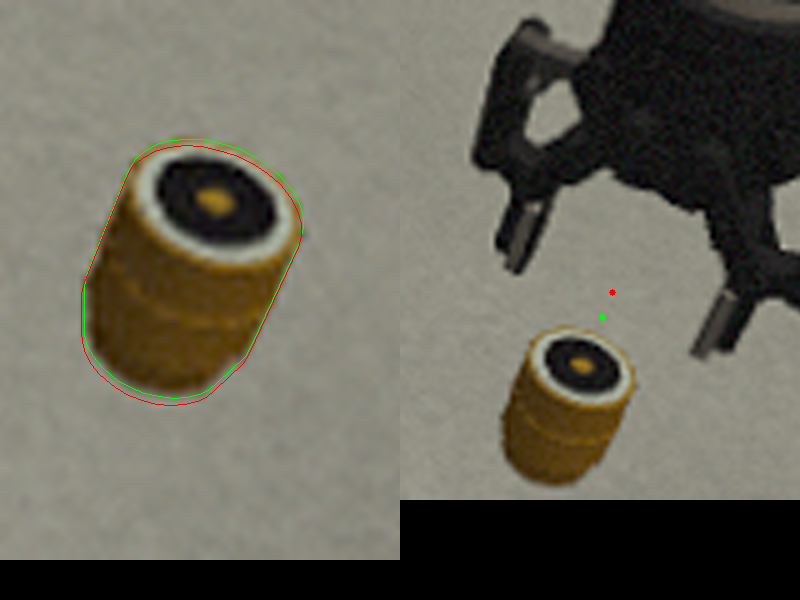

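Emit:
carry_out(
  series="0 0 -0.03 0;0 0 -0.02 0;0 0 -0.013 0;0 0 0 0;0 0 0 0",
)

```text
time: 19.3
tool_pos: [0.4302, 0.4011, 0.0369]
tcp_rot: [-3.129, -0.274, -0.001]
wrist_force: [-0.3, 0.1, 1.1]
width: 0.803
grip_force: 0.0
```

Emit:
carry_out(
  series="0 0 0 0;0 0 0 0;0 0 0 0;0 0 0 0;0 0 0 0",
  jaw=-1,
)

```text
time: 19.92
tool_pos: [0.4305, 0.4013, 0.0374]
tcp_rot: [-3.128, -0.274, -0.003]
wrist_force: [-0.9, -0.6, 5.4]
width: 0.502
grip_force: 41.1
```

Emit:
carry_out(
  series="0 0 0.01 0;0 0 0.03 0;0 0 0.04 0;0 0 0.03 0;0 0 0 0;0 0 0 0",
)

```text
time: 20.68
tool_pos: [0.429, 0.4001, 0.1452]
tcp_rot: [3.129, 0.274, -0.002]
wrist_force: [-0.5, 0.5, -0.4]
width: 0.507
grip_force: 40.7
```

```bash
python3 look.py pics/l8.png
```

```text
[0.4286 0.3997 0.1445] toolY -79.99 t 20.725
```

View pics/l8.png

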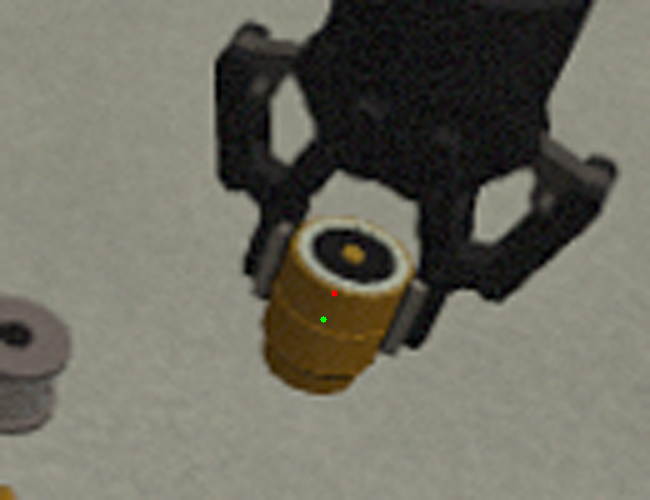

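Emit:
carry_out(
  series="0.0133 -0.0497 0 0;0.0133 -0.0497 0 0;0.0133 -0.0497 0 0;0.0133 -0.0497 0 0;0.0133 -0.0497 0 0;0.0133 -0.0497 0 0;0.0133 -0.0497 0 0;0.0133 -0.0497 0 0;0.0133 -0.0497 0 0;0.0133 -0.0497 0 0;0.0133 -0.0497 0 0;0.0133 -0.0497 0 0;0 0 0 0;0 0 -0.04 0;0 0 -0.027 0;0 0 0 0;0 0 0 0;0 0 0 0",
)

```text
time: 22.98
tool_pos: [0.5905, -0.1957, 0.0809]
tcp_rot: [3.128, 0.275, 0.004]
wrist_force: [0.1, -0.3, 0.3]
width: 0.498
grip_force: 41.0
```

Emit:
carry_out(
  series="0 0 -0.015 0;0 0 -0.009 0;0 0 -0.004 0;0 0 -0.001 0;0 0 0 0;0 0 0 0",
)

```text
time: 23.72
tool_pos: [0.5884, -0.1953, 0.0515]
tcp_rot: [-3.128, -0.274, 0.004]
wrist_force: [-5.6, 2.4, 10.7]
width: 0.5
grip_force: 42.3
```

Emit:
carry_out(
  series="0 0 0 0;0 0 0 0;0 0 0 0;0 0 0.02 0;0 0 0.05 0;0 0 0.05 0;0 0 0 0;0 0 0 0",
  jaw=0.4,
)

```text
time: 24.72
tool_pos: [0.5895, -0.1958, 0.1714]
tcp_rot: [3.129, 0.274, 0.002]
wrist_force: [-0.8, 0.2, -0.5]
width: 0.698
grip_force: 0.0
```

Emit:
carry_out(
  series="-0.0046 0.049 0 0;-0.0046 0.049 0 0;-0.0046 0.049 0 0;-0.0046 0.049 0 0;-0.0046 0.049 0 0;-0.0046 0.049 0 0;-0.0046 0.049 0 0;-0.0046 0.049 0 0;-0.0046 0.049 0 0;-0.0046 0.049 0 0;-0.0046 0.049 0 0;0 0 -0.04 0;0 0 -0.03 0;0 0 0 0;0 0 0 0;0 0 0 0",
  jaw=0.2,
)

```text
time: 26.72
tool_pos: [0.5399, 0.3437, 0.102]
tcp_rot: [-3.128, -0.273, -0.004]
wrist_force: [-0.4, -0.3, 0.6]
width: 0.6
grip_force: 0.0
```

```bash
python3 look.py pics/l9.png; python3 - <<'E'
from fit import *
im,d=eyes.read_camera("scene");A=np.zeros((560,800,3),np.uint8)
A[:500,:400]=cv2.imread("pics/l9.png")[:,125:525]
A[:450,400:]=cv2.resize(im[120:210,160:280],None,fx=5,fy=5,interpolation=cv2.INTER_CUBIC)[:,100:500];cv2.imwrite("pics/m9.png",A)
E
```

```text
[0.5399 0.3437 0.1021] toolY -80.01 t 26.775
```

View pics/m9.png

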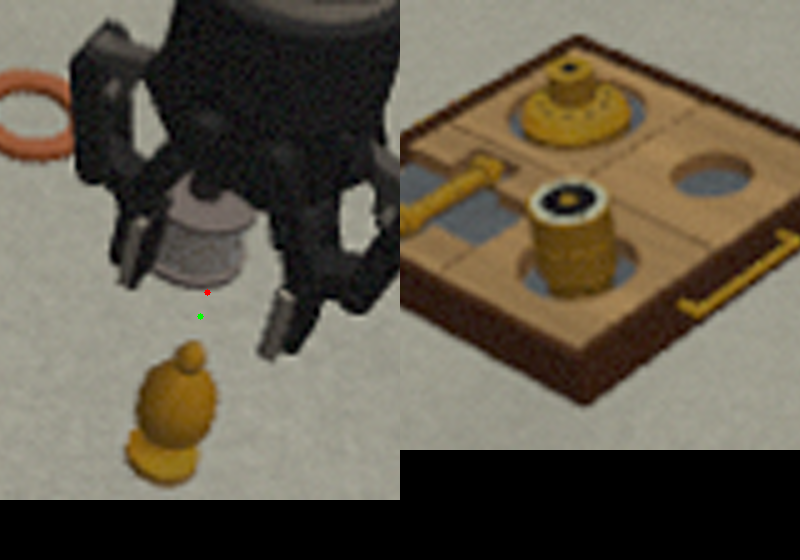

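Cap and lampholder stand upright in their wells, and the tube lies in the slot. The finial is centred between the fingers, so I go on.

Emit:
carry_out(
  series="-0.001 0 -0.03 0;0 0 -0.025 0;0 0 -0.015 0;0 0 0 0;0 0 0 0",
)

```text
time: 27.45
tool_pos: [0.5387, 0.3438, 0.0315]
tcp_rot: [-3.129, -0.274, -0.003]
wrist_force: [0.6, -0.1, 0.1]
width: 0.598
grip_force: 0.0
```

Emit:
carry_out(
  series="0 0 0 0;0 0 0 0;0 0 0 0;0 0 0 0;0 0 0 0",
  jaw=-1,
)

```text
time: 28.08
tool_pos: [0.5388, 0.3439, 0.0319]
tcp_rot: [-3.128, -0.274, -0.004]
wrist_force: [-0.2, -0.4, 7.1]
width: 0.35
grip_force: 39.8
```

Emit:
carry_out(
  series="0 0 0.01 0;0 0 0.03 0;0 0 0.04 0;0 0 0.03 0;0 0 0 0;0 0 0 0",
)

```text
time: 28.82
tool_pos: [0.5368, 0.3427, 0.1389]
tcp_rot: [3.129, 0.274, -0.003]
wrist_force: [-0.1, 0.1, -2.5]
width: 0.35
grip_force: 39.8
```

```bash
python3 look.py pics/l10.png
```

```text
[0.5364 0.3425 0.1381] toolY -79.99 t 28.875
```

View pics/l10.png

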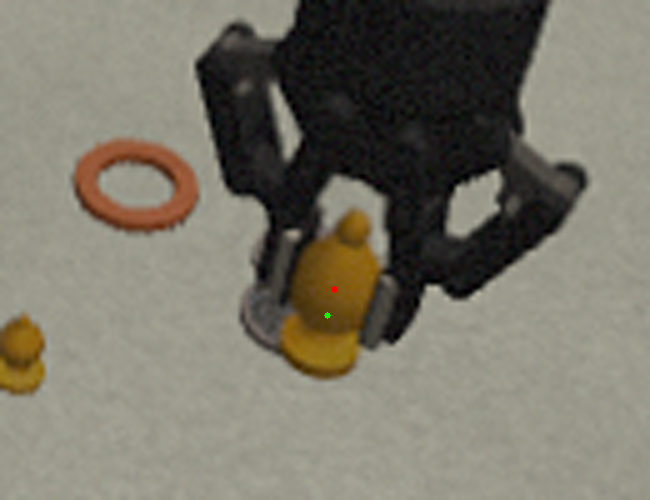

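Emit:
carry_out(
  series="-0.0046 -0.0464 0 0;-0.0046 -0.0464 0 0;-0.0046 -0.0464 0 0;-0.0046 -0.0464 0 0;-0.0046 -0.0464 0 0;-0.0046 -0.0464 0 0;-0.0046 -0.0464 0 0;-0.0046 -0.0464 0 0;-0.0046 -0.0464 0 0;-0.0046 -0.0464 0 0;-0.0046 -0.0464 0 0;-0.0046 -0.0464 0 0;0 0 0 0;0 0 -0.035 0;0 0 -0.026 0;0 0 0 0;0 0 0 0;0 0 0 0",
)

```text
time: 31.12
tool_pos: [0.4836, -0.2136, 0.0806]
tcp_rot: [3.128, 0.275, 0.003]
wrist_force: [0.0, -0.1, -2.1]
width: 0.349
grip_force: 40.1
```

Emit:
carry_out(
  series="0 0 -0.018 0;0 0 -0.009 0;0 0 -0.004 0;0 0 -0.001 0;0 0 0 0;0 0 0 0",
)

```text
time: 31.88
tool_pos: [0.4817, -0.213, 0.048]
tcp_rot: [-3.128, -0.274, 0.003]
wrist_force: [-6.1, 2.9, 9.8]
width: 0.351
grip_force: 41.1
```

Emit:
carry_out(
  series="0 0 0 0;0 0 0 0;0 0 0 0;0 0 0 0",
  jaw=0.1,
)

```text
time: 32.38
tool_pos: [0.4825, -0.2136, 0.0471]
tcp_rot: [-3.13, -0.274, 0.0]
wrist_force: [0.1, 0.1, -0.7]
width: 0.548
grip_force: 0.0
```

Emit:
carry_out(
  series="0 0 0.02 0;0 0 0.05 0;0 0 0.05 0;0 0.05 0.03 0;0 0.05 0 0;0 0.05 0 0;0 0.05 0 0;0 0.05 0 0;0 0 0 0;0 0 0 0;0 0 0 0",
)

```text
time: 33.75
tool_pos: [0.4826, 0.0354, 0.1972]
tcp_rot: [3.129, 0.272, -0.0]
wrist_force: [-0.9, 0.0, 1.0]
width: 0.55
grip_force: 0.0
```

```bash
python3 - <<'E'
from h import *
im,d=eyes.read_camera("scene");A=np.zeros((600,800,3),np.uint8)
A[:450,:600]=cv2.resize(im[120:210,155:275],None,fx=5,fy=5,interpolation=cv2.INTER_CUBIC)
A[450:,:]=0;A[450:600,:266]=cv2.resize(im[200:350,200:466],None);cv2.imwrite("pics/fin.png",A)
E
```

```text
Traceback (most recent call last):
cv2.error: OpenCV(4.12.0) /io/opencv/modules/imgproc/src/resize.cpp:4211: error: (-215:Assertion failed) inv_scale_x > 0 in function 'resize'
```

```bash
python3 - <<'E'
from h import *
im,d=eyes.read_camera("scene");A=np.zeros((600,800,3),np.uint8)
A[:450,:600]=cv2.resize(im[120:210,155:275],None,fx=5,fy=5,interpolation=cv2.INTER_CUBIC)
A[450:600,:266]=im[200:350,200:466];cv2.imwrite("pics/fin.png",A)
E
```

```text
(no output)
```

View pics/fin.png

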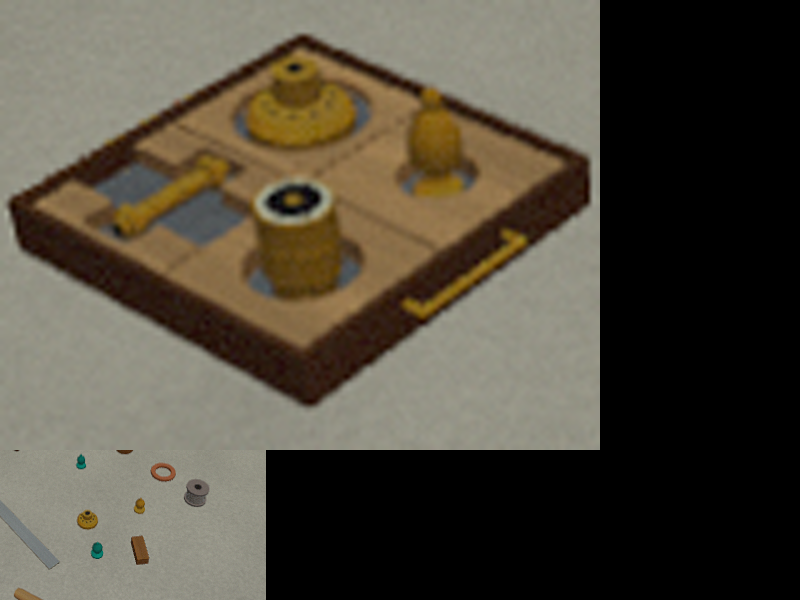

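All four parts are in their places and upright, and the small cap and short finial are still standing where they were.

```bash
python3 -c "
from workcell import bot
print(bot.finish_job())"
```

```text
the job is handed in; nothing more can be done
None
```

The job is handed in: the last picture showed the tube in the slot and the large cap, lampholder (mouth up) and tall finial upright in their wells, with the small cap and short finial untouched, at about 34 s of the 112 s allowed.

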